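Butt the tube to the stop, draw the sliding saw to its mark and hold it

TASK

Set the sliding cut-off saw up for its next cut: slide the long square steel tube on its bed back flat against the fence and along until you feel its end come up against the yellow length stop (gently, a hard shove would shift the stop), and let go of it. Then take the saw carriage by its red crossbar handle, draw it out against its return spring until the yellow pointer stands over the red rider on the scale, and keep it there: finish while still holding the handle, so that I can lock the travel stop. Leave the other tools and stock on the bench where they are.

Things in the scene. Friction and masses are not known exactly. Their poses are not given: they have to be found in the camera images.
- saw: sliding cut-off saw, fixed: blue base 360 (x) by 340 (y) by 25 mm, its top is the bed. Origin on the bench; base from x = -170 mm (front) to +190, y centred. x points to the back, y left along the fence, z up. A column at the back carries two guide rods along x (225 mm up, y = +-36 mm) for the saw carriage; disc, guard and motor hang below it, never lower than 70 mm above the bench
- fence_face (a point): front face of the aluminium fence at bed level, middle of the fence, 30 mm in front of the saw's origin, 25 mm up; axes as the saw's. The fence runs along y from -90 to +136 mm, stands 32 mm above the bed, and has a 24 mm gap in the middle for the disc; right of -90 mm the tube is free on both sides
- length_stop: yellow stop block clamped on the fence, 20 mm along y, 34 mm out from the fence, 38 mm tall; its place along the fence differs. Origin: at bed level where its stop face (looking to the saw's -y) meets the plane of the fence's face; axes as the saw's. Does not give under a light push; more than 50 N is a shove
- tube: loose square steel tube, 30 by 30 by 300 mm, 0.33 to 0.55 kg, lying a little skew on the bed in front of the fence, sticking out over the base's right (-y) side. Origin: centre of its underside; y along its length, towards the length stop; z up. Seated: parallel to the fence, origin 15 mm in front of the fence's face and 150 mm from the stop face
- tube_end (a point): centre of the tube's end face that goes to the length stop, 15 mm above the tube's underside
- saw_carriage: the moving saw head: carriage on the rods with the disc, guard and motor under it and, at its front, the pull handle: two cranked arms and a red round crossbar, 18 mm diameter, 104 mm long, along the saw's y, clear between its arms for 80 mm. Origin: middle of the carriage at rod height; axes as the saw's
- carriage_travel (a joint): travel of the saw carriage on its rods, in m: 0 = home at the back, grows as it is drawn out towards the saw's -x (front), end of travel 0.130. The return spring pulls home with about 6 N at 0 and 11 N at 0.115; let go, it runs back home
- handle_grip (a point): middle of the red crossbar, on its axis, 293 mm above the bench: 75 mm in front of and 68 mm above the carriage's middle; free space of 50 mm and more below and around it, nothing stands higher near it
- pointer_tip (a point): tip of the yellow pointer on the carriage's left side, 4 mm wide, lying just over the scale; it moves with the carriage
- mark: red rider, 8 mm wide along x, clipped on the outer (left) edge of the scale that runs along x left of the rods, 218 mm up; 75 to 115 mm of travel from home; fixed. Origin: its middle along x, on the scale's top, at the edge next to the pointer's tip. The pointer is at the mark when both have the same x in the saw's frame
- offcut: bystander: short square steel tube 30 by 30 by 90 mm lying on the bench; origin under its centre
- thinner: bystander: yellow can, 84 mm diameter, 170 mm tall; origin under its centre
- grindwheel: bystander: brick-coloured grinding wheel lying flat, 125 mm diameter, 20 mm thick; origin under its centre
- wrench: bystander: steel wrench 190 mm long lying on the bench
- screwdriver: bystander: screwdriver 200 mm long lying on the bench
- trysquare: bystander: joiner's square, wooden stock 90 mm, steel blade 130 mm, lying flat

How it is judged:
On the way, in this order (a step that is already met when the one before it is completed fails the run):
1. the tube lies against the fence and the length stop and has been let go (y of tube_end in the frame of length_stop between -0.003 and 0.003 m and x of tube_end in the frame of length_stop between -0.018 and -0.012 m and angle between the y axis of tube and the y axis of saw, either way round below 0.02 rad and z of tube in the frame of fence_face below 0.003 m and contact force between the fingers and tube below 0.3 N), for 0.3 s.
2. the carriage is drawn out by its handle until the pointer stands at the red rider, and kept there (x of pointer_tip in the frame of mark between -0.004 and 0.004 m and contact force between the fingers and saw_carriage above 3 N and distance between the grasp point and handle_grip below 0.07 m), for 0.5 s.
At the end, for the whole second after the job is handed in: Fingers hold the handle (over 3 N, grasp point within 70 mm of the crossbar middle), the carriage is still, pointer within 4 mm of the rider's middle; the tube lies let go and at rest on the bed, within 3 mm of stop and fence at its end, parallel to the fence within 0.02 rad (all of step 2 and velocity of joint carriage_travel between -0.01 and 0.01 m/s and y of tube_end in the frame of length_stop between -0.003 and 0.003 m and x of tube_end in the frame of length_stop between -0.018 and -0.012 m and angle between the y axis of tube and the y axis of saw, either way round below 0.02 rad and z of tube in the frame of fence_face below 0.003 m and linear speed of tube below 0.01 m/s); the arm keeps its last pose, push and grip.
It fails at once if the tube is shoved against the length stop with more than 50 N (contact force between tube and length_stop above 50 N).
It fails at once if something else on the bench is pushed aside by more than 20 mm (distance of any of offcut, thinner, grindwheel, wrench, screwdriver, trysquare from where it was at the start of the episode above 0.02 m).
It also fails if it takes over 48 s, if anything falls off the work surface, if the arm or the gripper's body presses on something with over 40 N, if the wrist force passes 120 N, or if a joint passes its speed limit or range.

ROBOT

A 7-joint arm with a two-finger parallel gripper is mounted at the origin on the work surface. World frame = base frame: x ahead of the robot, y to its left, z up, the work surface at z = 0. Lengths are in m, angles in rad, forces in N, time in s.
With the tool pointing down it reaches from about 0.425 to 0.825 m from the base axis. Payload 3.6 kg.
Tool frame: the origin (TCP) lies at the very end of the fingers, on their centre line; the grasp point (between the pads) lies r.grip_depth behind it (r.grip_depth is the distance from the TCP to the grasp point, in m); z points along the fingers, y is the line along which they close (so a half turn about z gives the same grasp; the last joint's range is limited). The gripper opens to 85 mm and grips with 20 to 120 N. Pads are 22 mm wide; open, the fingers measure 114 mm over their backs; the gripper's body (76 mm by 85 mm) begins 54 mm behind the grasp point. The pads swing forward as they close: fully open they stand 13 mm farther back than shut.
Start: joints at [1.258, 0.615, -0.013, 1.423, 0.008, 1.103, -0.04], TCP at [0.184, -0.623, 0.231] pointing down, gripper open.
Joint ranges: [-3.12, 3.12], [-0.3, 2.06], [-1.34, 1.32], [0.26, 2.42], [-1.36, 4.5], [0.01, 1.98], [-2.84, 2.84]. Speed limits (rad/s): [2.79, 2.79, 3.14, 3.14, 3.14, 3.14, 3.14].

INTERFACE

Orientations are given as [roll, pitch, yaw] about the fixed x, y, z axes, in that order (R = Rz(yaw) Ry(pitch) Rx(roll)).
In Python, from station import r gives the robot as it stands. The module is installed in compiled form; this text tells all that it offers.
- The arm moves only by the tool jog_arm, never from a script. Its arguments are lists of equal length, an entry for each row: "linear": the shift along the tool's x, y, z as a fraction of full scale, a list of three; "angular": the turn, a rotation vector about the tool's x, y, z as a fraction of full scale, a list of three; "fingers": the closure, from 0 (fully open) to 1 (shut). In form: {"linear": [[x, y, z], ...], "angular": [[rx, ry, rz], ...], "fingers": [fingers, ...]}. A call has 1 to 10 rows; each row is the pose to reach, as a shift and turn from the pose commanded when the call began, along the tool's axes at that moment; what a row does not reach only later rows make up. Full scale, the value 1, is 0.2 m for a shift and 60 degrees for a turn. A row lasts 1/12 s, in which the tool goes at most 41.7 mm and 7.16 degrees, less where a joint would pass 70% of its speed; a pose out of reach is approached as far as the arm can. A call with a number of a shift or a turn outside -1 to 1 is refused whole. A call with a gripper value outside its range is refused whole. The fingers move at their own pace and stop on an object; "grip_force" is the grip in N (left out, the last holds). Time passes only in rows, so rows that repeat a pose let the fingers close. It gives the time, the measured TCP pose, the force, the opening and the grip force at its end, in the units of the state.
- r.get_state(): the state, without advancing time (a new reading comes with each control period).
- r.camera(name): name is "side" or "top" or "wrist"; returns a dict with "color" (384x512x3 uint8, red, green, blue), "vertical_fov" (degrees; the focal length in pixels is half the picture's height over the tangent of half this angle, whatever the lens; pixels are square), "cx", "cy" (the principal point, pixels), "R" (3x3) and "t" (3): a world point X has camera coordinates R X + t; the wrist camera has in their place "T_tool_cam" (4x4, takes a point from camera to tool coordinates, whose origin is the TCP and whose axes are the flange's). Camera axes: x right, y down, z forward; pixel columns grow to the right and rows downward; lengths in m; the calibration is good to about 2 mm. A picture is of the moment at which its call begins: read the wrist's pose just before it. There is no depth.
- r.job_done(): hands the job in; it is judged then, once.
The state is a dict: "time": time; "joint_pos": joint angles; "qvel": joint speeds; "effort": joint torques, N m; "tool_pos": TCP position; "orientation": TCP orientation; "force": force on the tool from outside, world axes, zero at the start; "ft_torque": the same for the moment, N m; "grip_width": opening from 0.0 (shut) to 1.0 (fully open); "finger_force": force on a finger pad.
Only numpy, scipy, OpenCV 4.12 (cv2) and the standard library are available. Lean on these libraries where they do the work, as an engineer would, in place of code of your own. Each camera call takes 0.05 s, during which the arm holds its last target. There are 200 camera calls.

## Working session

There is one attempt and no reset: what is moved stays moved. The work goes in short steps, Python scripts to look and compute and a tool call to move; the robot and the scene stay as the last step left them, time stands still between calls to the robot, and variables do not carry over. Pictures are saved under pics/ and viewed, at most 10 in all, crops included, and the job is handed in when it is done.

Besides the shell and the picture viewer there is one more tool, called after ">>>" in YAML: its name, and indented under it one key for each argument. jog_arm: Moves the arm, as the interface text tells. Its arguments: {"type":"object","properties":{"linear":{"type":"array"},"angular":{"type":"array"},"fingers":{"type":"array"},"grip_force":{"type":"number"}},"required":["linear","angular","fingers"]}

```bash
mkdir -p pics
cat > h.py <<'E'
import numpy as np, cv2
from station import r
from scipy.spatial.transform import Rotation as Ro
def cam(n):
    s=r.get_state(); c=r.camera(n); f=192/np.tan(np.radians(c["vertical_fov"])/2)
    if n=="wrist":
        T=np.array(c["T_tool_cam"]); Rt=Ro.from_euler("xyz",s["orientation"]).as_matrix()
        Rw=Rt@T[:3,:3]; o=Rt@T[:3,3]+np.array(s["tool_pos"])
    else:
        R=np.array(c["R"]); Rw=R.T; o=-R.T@np.array(c["t"])
    return dict(img=np.array(c["color"]),f=f,cx=c["cx"],cy=c["cy"],Rw=Rw,o=o)
def ray(c,u,v):
    d=c["Rw"]@np.array([(u-c["cx"])/c["f"],(v-c["cy"])/c["f"],1.]); return d/np.linalg.norm(d)
def onz(c,u,v,z):
    d=ray(c,u,v); return c["o"]+d*(z-c["o"][2])/d[2]
def proj(c,X):
    p=c["Rw"].T@(np.array(X)-c["o"]); return np.array([c["cx"]+c["f"]*p[0]/p[2],c["cy"]+c["f"]*p[1]/p[2]])
def tri(L):
    A=0;b=0
    for c,u,v in L:
        d=ray(c,u,v);P=np.eye(3)-np.outer(d,d);A=A+P;b=b+P@c["o"]
    return np.linalg.solve(A,b)
E
python3 - <<'E'
from h import *
import pickle
print({k:np.round(v,3) for k,v in r.get_state().items()}, r.grip_depth)
D={}
for n in("top","side","wrist"):
    c=cam(n);D[n]=c;print(n,c["f"],c["cx"],c["cy"],c["o"].round(3),c["Rw"].round(2).tolist())
pickle.dump(D,open("d0.pkl","wb"))
for n in("top","side"): cv2.imwrite(f"pics/{n}0.png",cv2.resize(D[n]["img"][:,:,::-1],(800,600),interpolation=cv2.INTER_CUBIC))
E
```

```text
{'time': np.float64(0.0), 'joint_pos': array([ 1.257,  0.616, -0.013,  1.425,  0.008,  1.103, -0.04 ]), 'qvel': array([-0.001,  0.   ,  0.   ,  0.001, -0.   , -0.   ,  0.002]), 'effort': array([ 0.0000e+00, -4.6921e+01,  2.5900e-01, -1.7103e+01,  1.0000e-02,
        1.0000e-02,  0.0000e+00]), 'tool_pos': array([ 0.184, -0.623,  0.23 ]), 'orientation': array([-3.139,  0.   ,  0.287]), 'force': array([-0.297, -0.519, -0.037]), 'ft_torque': array([ 0.036, -0.017,  0.007]), 'finger_force': np.float64(0.0), 'grip_width': np.float64(1.002)} 0.0187
top 363.9041505792504 260.74615636947595 190.61699663657026 [ 0.455 -0.002  1.179] [[-0.03, -1.0, 0.07], [-1.0, 0.03, -0.04], [0.04, -0.07, -1.0]]
side 403.15021147012834 247.91820789910605 186.8924223632641 [-0.058  0.707  0.709] [[-0.78, -0.31, 0.54], [-0.62, 0.4, -0.67], [-0.01, -0.86, -0.51]]
wrist 286.80581993490415 257.26443092296364 191.87899355256846 [ 0.252 -0.602  0.372] [[0.28, -0.92, -0.27], [-0.96, -0.27, -0.08], [-0.0, 0.28, -0.96]]
```

View pics/top0.png

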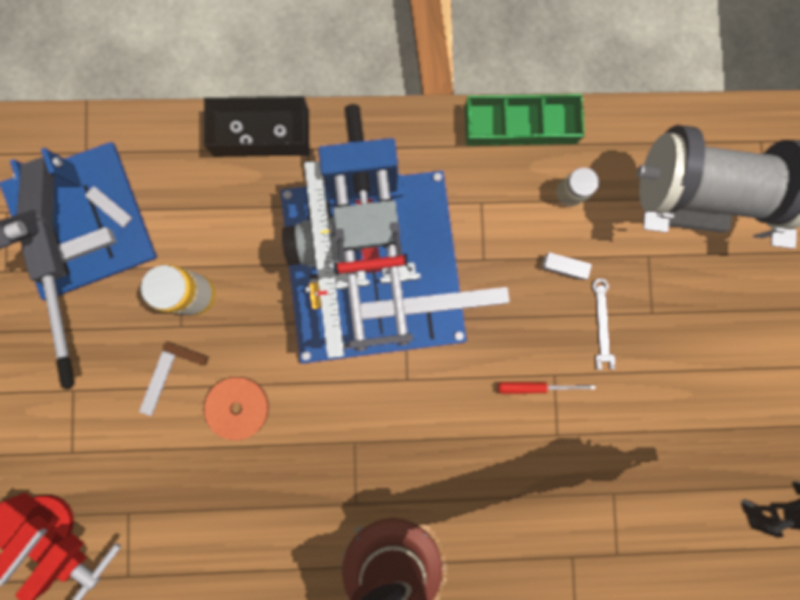

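View pics/side0.png

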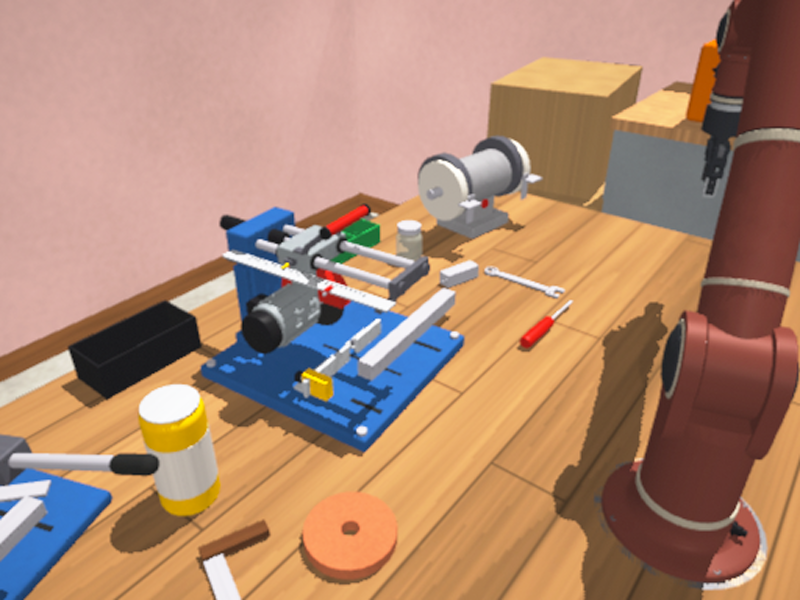

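The top view shows the saw base with corners near (287,194), (443,172), (465,340) and (300,360). The tube runs from about (362,310) to (508,295), the yellow stop is at (315,293), the red handle at (370,264), and the rider at (320,292). The side view agrees with this. The bystanders are clear of the saw.

Run:
```python
from h import *
import pickle
D=pickle.load(open("d0.pkl","rb")); k=.64
c=D["top"]
P=lambda u,v,z:onz(c,u*k,v*k,z)
for n,u,v,z in[("TR",443,172,.025),("BR",465,341,.025),("BL",301,361,.025),("TL",281,187,.025),("tubeR",508,295,.055),("tubeL",362,311,.055),("stop",315,293,.06),("rider",320,292,.218),("pointer",326,233,.218),("handle",371,264,.293)]:
    print(n,P(u,v,z).round(3))
im=c["img"]; hsv=cv2.cvtColor(im,cv2.COLOR_RGB2HSV)
def comps(m,name,z):
    n,l,s,ce=cv2.connectedComponentsWithStats(m.astype(np.uint8))
    for i in range(1,n):
        if s[i,4]>=4 and 170<ce[i][0]<340 and 80<ce[i][1]<240: 
            print(name,s[i].tolist(),ce[i].round(1),onz(c,*ce[i],z).round(3))
H,S,V=[hsv[:,:,i].astype(int) for i in range(3)]
comps(((H<6)|(H>174))&(S>150)&(V>90),"red",.29)
comps((H>20)&(H<33)&(S>140)&(V>120),"yel",.06)
# blue base edges: per row right-most blue, per col lowest blue
b=(H>100)&(H<125)&(S>120)
pts=[(max(np.where(b[y,180:310])[0])+180.5,y) for y in range(118,212)]
pts=np.array([p for p in pts],float); vx,vy,x0,y0=cv2.fitLine(pts.astype(np.float32),cv2.DIST_HUBER,0,.01,.01).ravel()
a=onz(c,x0,y0,.025);e=onz(c,x0+vx*30,y0+vy*30,.025);print("right edge",a.round(4),np.degrees(np.arctan2(*(e-a)[1::-1])))
pts=np.array([(x,max(np.where(b[120:250,x])[0])+120.5) for x in range(196,292)],np.float32)
vx,vy,x0,y0=cv2.fitLine(pts,cv2.DIST_HUBER,0,.01,.01).ravel()
a=onz(c,x0,y0,.025);e=onz(c,x0+vx*30,y0+vy*30,.025);print("front edge",a.round(4),np.degrees(np.arctan2(*(e-a)[1::-1])))
w=(S<60)&(V>130)
comps(w,"grey",.055)
```

```text
TR [ 0.799 -0.127  0.025]
BR [ 0.448 -0.16   0.025]
BL [0.418 0.172 0.025]
TL [0.774 0.207 0.025]
tubeR [ 0.537 -0.245  0.055]
tubeL [0.513 0.046 0.055]
stop [0.551 0.138 0.06 ]
rider [0.539 0.109 0.218]
pointer [0.639 0.097 0.218]
handle [0.574 0.02  0.293]
red [216, 159, 43, 15, 310] [236.7 167.6] [0.578 0.022 0.29 ]
red [204, 187, 4, 1, 4] [205.5 187. ] [0.532 0.099 0.29 ]
yel [199, 183, 2, 3, 4] [199.2 183.8] [0.563 0.145 0.06 ]
yel [199, 188, 3, 5, 10] [199.9 189.8] [0.544 0.143 0.06 ]
yel [201, 195, 2, 2, 4] [201.5 195.5] [0.527 0.138 0.06 ]
right edge [ 0.6493 -0.1375  0.025 ] -174.25598291015837Traceback (most recent call last):
  File "<stdin>", line 22, in <module>
ValueError: max() iterable argument is empty
```

>>> jog_arm:
  linear:
    - [1, -0.64, 0]
    - [1, -0.64, 0]
    - [1, -0.64, 0]
    - [1, -0.64, 0]
    - [1, -0.64, 0]
    - [1, -0.64, 0]
    - [1, -0.64, 0]
    - [1, -0.64, 0]
    - [1, -0.64, 0]
  angular:
    - [0, 0, -1]
    - [0, 0, -1]
    - [0, 0, -1]
    - [0, 0, -1]
    - [0, 0, -1]
    - [0, 0, -1]
    - [0, 0, -1]
    - [0, 0, -1]
    - [0, 0, -1]
  fingers: [0, 0, 0, 0, 0, 0, 0, 0, 0]
  grip_force: 40

```text
time: 0.9
tool_pos: [0.3399, -0.4433, 0.2311]
orientation: [-3.141, -0.0, 1.341]
force: [0.2, 0.6, -0.2]
grip_width: 1.004
finger_force: 0.0
```

```bash
cat >> h.py <<'E'
def go(p,yaw):
    s=r.get_state(); R=Ro.from_euler("xyz",s["orientation"]); Rt=Ro.from_euler("xyz",[np.pi,0,yaw])
    d=R.inv().apply(np.array(p)-s["tool_pos"]); w=(R.inv()*Rt).as_rotvec()
    print("pos",np.round(s["tool_pos"],4),"rpy",np.round(s["orientation"],3),"F",np.round(s["force"],1),"t",round(float(s["time"]),2),"j",np.round(s["joint_pos"],2))
    print("lin",(d/.2).round(3),"ang",(np.degrees(w)/60).round(3))
E
python3 -c "
from h import *
go([.535,-.22,.2],1.66)"
```

```text
pos [ 0.3399 -0.4433  0.2311] rpy [-3.141 -0.     1.341] F [ 0.2  0.6 -0.2] t 0.9 j [ 1.08  0.49 -0.31  1.69  0.17  0.99  0.48]
lin [1.309 0.696 0.156] ang [-0.    -0.    -0.305]
```

>>> jog_arm:
  linear:
    - [1, 0.54, 0.1]
    - [1, 0.54, 0.1]
    - [1, 0.54, 0.1]
    - [1, 0.54, 0.1]
    - [1, 0.54, 0.1]
    - [1, 0.54, 0.1]
  angular:
    - [0, 0, -0.3]
    - [0, 0, -0.3]
    - [0, 0, -0.3]
    - [0, 0, -0.3]
    - [0, 0, -0.3]
    - [0, 0, -0.3]
  fingers: [0, 0, 0, 0, 0, 0]

```text
time: 1.4
tool_pos: [0.4951, -0.2685, 0.2111]
orientation: [3.139, -0.004, 1.656]
force: [0.9, 0.6, 0.5]
grip_width: 0.999
finger_force: 0.0
```

Run:
```python
from h import *
import pickle
go([.535,-.22,.2],1.66)
c=cam("wrist"); pickle.dump(c,open("w1.pkl","wb"))
cv2.imwrite("pics/w1.png",cv2.resize(c["img"][:,:,::-1],(800,600),interpolation=cv2.INTER_CUBIC))
```

```text
pos [ 0.4951 -0.2685  0.2111] rpy [ 3.139 -0.004  1.656] F [0.9 0.6 0.5] t 1.4 j [ 0.72  0.53 -0.41  1.7   0.24  0.96  0.31]
lin [0.224 0.219 0.057] ang [ 0.003 -0.004 -0.004]
```

View pics/w1.png

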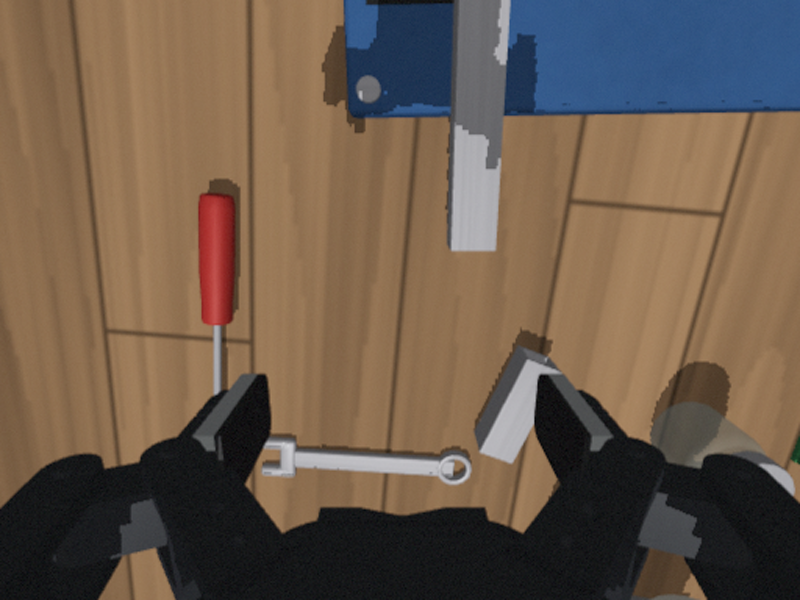

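The wrist view shows the tube's right end at (450–497, 250), the saw base's front-right corner at about (348,117), and the offcut, wrench and screwdriver clear of the tube.

Run:
```python
from h import *
import pickle
c=pickle.load(open("w1.pkl","rb")); k=.64
P=lambda u,v,z:onz(c,u*k,v*k,z)
hsv=cv2.cvtColor(c["img"],cv2.COLOR_RGB2HSV);H,S,V=[hsv[:,:,i].astype(int) for i in range(3)]
# base right edge (v as fn of u)
b=(H>100)&(H<125)&(S>120)
def fit(q,z):
    vx,vy,x0,y0=cv2.fitLine(np.array(q,np.float32),cv2.DIST_HUBER,0,.01,.01).ravel()
    a=onz(c,x0,y0,z);e=onz(c,x0+vx*40,y0+vy*40,z);d=(e-a)[:2];return a.round(4),np.degrees(np.arctan2(d[1],d[0])).round(2)
q=[(u,np.where(b[40:90,u])[0].max()+40.5) for u in range(350,500,3) if b[40:90,u].any()]
print("base right edge",fit(q,.025))
q=[(np.where(b[v,200:260])[0].min()+200-.5,v) for v in range(3,66,3) if b[v,200:260].any()]
print("base front edge",fit(q,.025))
w=(S<50)
for nm in("L","R"):
    q=[]
    for v in range(80,155,3):
        x=np.where(w[v,280:325])[0]+280
        if len(x)>8: q.append(((x.min()-.5) if nm=="L" else x.max()+.5,v))
    print("tube",nm,fit(q,.055),fit(q,.025), q[0],q[-1])
print("end corners",P(450,250,.055),P(497,250,.055))
```

```text
base right edge (array([ 0.6628, -0.1432,  0.025 ]), np.float64(5.78))
base front edge (array([ 0.4462, -0.1249,  0.025 ]), np.float64(-84.15))
tube L (array([ 0.5197, -0.2008,  0.055 ]), np.float64(94.98)) (array([ 0.5228, -0.2011,  0.025 ]), np.float64(94.98)) (np.float64(287.5), 80) (np.float64(285.5), 152)
tube R (array([ 0.5534, -0.208 ,  0.055 ]), np.float64(95.1)) (array([ 0.5599, -0.209 ,  0.025 ]), np.float64(95.1)) (np.float64(321.5), 80) (np.float64(317.5), 152)
end corners [ 0.52605504 -0.24506001  0.055     ] [ 0.55752246 -0.24236585  0.055     ]
```

```bash
python3 -c "
from h import *
go([.5394,-.219,.032],1.659)"
```

```text
pos [ 0.497  -0.2657  0.211 ] rpy [ 3.137 -0.006  1.661] F [ 2.4  1.3 -0. ] t 1.45 j [ 0.72  0.53 -0.41  1.7   0.24  0.96  0.31]
lin [0.208 0.228 0.897] ang [ 0.004 -0.006  0.002]
```

>>> jog_arm:
  linear:
    - [0.2, 0.22, 0.2]
    - [0.2, 0.22, 0.2]
    - [0.2, 0.22, 0.4]
    - [0.2, 0.22, 0.6]
    - [0.2, 0.22, 0.75]
    - [0.2, 0.22, 0.75]
    - [0.2, 0.22, 0.75]
  angular:
    - [0, 0, 0]
    - [0, 0, 0]
    - [0, 0, 0]
    - [0, 0, 0]
    - [0, 0, 0]
    - [0, 0, 0]
    - [0, 0, 0]
  fingers: [0, 0, 0, 0, 0, 0, 0]

```text
time: 2.03
tool_pos: [0.531, -0.2317, 0.0601]
orientation: [-3.138, -0.001, 1.648]
force: [0.4, -0.8, 0.8]
grip_width: 1.002
finger_force: 0.0
```

```bash
python3 -c "
from h import *
go([.5394,-.219,.032],1.659)"
```

```text
pos [ 0.531  -0.2317  0.0601] rpy [-3.138e+00 -1.000e-03  1.648e+00] F [ 0.4 -0.8  0.8] t 2.03 j [ 0.57  0.74 -0.32  1.79  0.35  0.67  0.13]
lin [0.06  0.047 0.141] ang [-0.003 -0.001 -0.011]
```

>>> jog_arm:
  linear:
    - [0.06, 0.047, 0.07]
    - [0.06, 0.047, 0.14]
    - [0.06, 0.047, 0.14]
    - [0.06, 0.047, 0.14]
  angular:
    - [0, 0, -0.01]
    - [0, 0, -0.01]
    - [0, 0, -0.01]
    - [0, 0, -0.01]
  fingers: [0, 0, 0, 0]

```text
time: 2.37
tool_pos: [0.5415, -0.2198, 0.0352]
orientation: [3.139, 0.002, 1.658]
force: [-0.1, -1.2, -0.3]
grip_width: 1.0
finger_force: 0.0
```

>>> jog_arm:
  linear:
    - [0, 0, 0]
    - [0, 0, 0]
    - [0, 0, 0]
    - [0, 0, 0]
    - [0, 0, 0]
    - [0, 0, 0]
  angular:
    - [0, 0, 0]
    - [0, 0, 0]
    - [0, 0, 0]
    - [0, 0, 0]
    - [0, 0, 0]
    - [0, 0, 0]
  fingers: [1, 1, 1, 1, 1, 1]
  grip_force: 30

```text
time: 2.87
tool_pos: [0.5406, -0.2194, 0.034]
orientation: [3.142, 0.001, 1.659]
force: [-1.3, -0.6, 4.5]
grip_width: 0.343
finger_force: 36.7
```

Run:
```python
from h import *
import pickle
go([.5394,-.219,.032],1.659)
D={n:cam(n) for n in("top","side")};pickle.dump(D,open("d1.pkl","wb"))
a=D["top"]["img"][95:235,175:335];b=D["side"]["img"][140:280,140:300]
cv2.imwrite("pics/c1.png",cv2.resize(np.hstack([a,b])[:,:,::-1],(800,350),interpolation=cv2.INTER_CUBIC))
```

```text
pos [ 0.5406 -0.2194  0.034 ] rpy [3.142e+00 1.000e-03 1.659e+00] F [-1.3 -0.6  4.5] t 2.87 j [ 0.53  0.78 -0.3   1.8   0.37  0.62  0.1 ]
lin [ 0.003 -0.006  0.01 ] ang [ 0.     0.001 -0.   ]
```

View pics/c1.png

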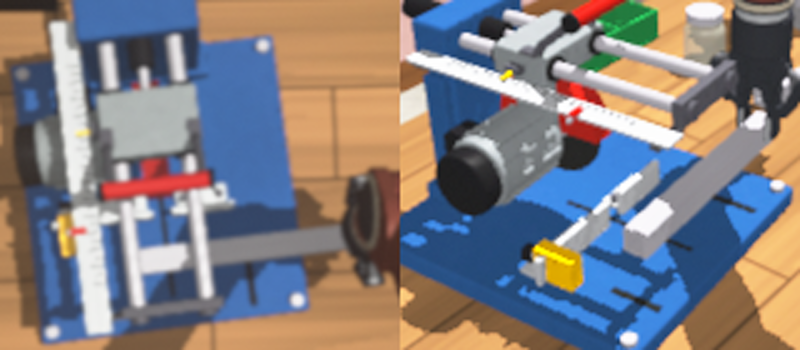

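The crops show the fingers closed on the tube's right end. The stop is ahead of the tube, with its outer edge near native (198,189) in the top view, so about 70 mm to travel, and the fence is about 40 mm away.

>>> jog_arm:
  linear:
    - [0.05, 0.04, 0]
    - [0.1, 0.08, 0]
    - [0.15, 0.12, 0]
    - [0.2, 0.15, 0]
    - [0.25, 0.17, 0]
    - [0.25, 0.18, 0]
    - [0.25, 0.18, 0]
  angular:
    - [0, 0, -0.0125]
    - [0, 0, -0.0125]
    - [0, 0, -0.0125]
    - [0, 0, -0.0125]
    - [0, 0, -0.0125]
    - [0, 0, -0.0125]
    - [0, 0, -0.0125]
  fingers: [1, 1, 1, 1, 1, 1, 1]

```text
time: 3.55
tool_pos: [0.5724, -0.1651, 0.0341]
orientation: [-3.142, -0.0, 1.674]
force: [-1.6, -0.6, 7.3]
grip_width: 0.343
finger_force: 37.1
```

>>> jog_arm:
  linear:
    - [0, 0.005, 0]
    - [0, 0.01, 0]
    - [0, 0.015, 0]
    - [0, 0.015, 0]
  angular:
    - [0, 0, 0]
    - [0, 0, 0]
    - [0, 0, 0]
    - [0, 0, 0]
  fingers: [1, 1, 1, 1]

```text
time: 3.88
tool_pos: [0.5725, -0.1651, 0.034]
orientation: [-3.136, -0.001, 1.673]
force: [-6.6, 0.9, 12.2]
grip_width: 0.339
finger_force: 37.7
```

>>> jog_arm:
  linear:
    - [0.01, 0, -0.005]
    - [0.02, 0, -0.005]
    - [0.03, 0, -0.005]
    - [0.04, 0, -0.005]
    - [0.05, 0, -0.005]
    - [0.05, 0, -0.005]
  angular:
    - [0, 0, 0]
    - [0, 0, 0]
    - [0, 0, 0]
    - [0, 0, 0]
    - [0, 0, 0]
    - [0, 0, 0]
  fingers: [1, 1, 1, 1, 1, 1]

```text
time: 4.38
tool_pos: [0.5744, -0.1552, 0.0341]
orientation: [3.141, -0.001, 1.672]
force: [0.4, -2.4, -0.1]
grip_width: 0.342
finger_force: 36.0
```

>>> jog_arm:
  linear:
    - [0.005, 0, 0]
    - [0.01, 0, 0]
    - [0.015, 0, 0]
    - [0.015, 0, 0]
  angular:
    - [0, 0, 0]
    - [0, 0, 0]
    - [0, 0, 0]
    - [0, 0, 0]
  fingers: [1, 1, 1, 1]

```text
time: 4.72
tool_pos: [0.5738, -0.1519, 0.0341]
orientation: [3.141, -0.001, 1.672]
force: [0.2, -0.5, -1.6]
grip_width: 0.347
finger_force: 35.8
```

>>> jog_arm:
  linear:
    - [0, 0.005, 0]
    - [0, 0.01, 0]
    - [0, 0.015, 0]
    - [0, 0.015, 0]
  angular:
    - [0, 0, 0]
    - [0, 0, 0]
    - [0, 0, 0]
    - [0, 0, 0]
  fingers: [1, 1, 1, 1]

```text
time: 5.05
tool_pos: [0.5745, -0.1519, 0.0341]
orientation: [-3.136, -0.001, 1.674]
force: [-5.4, 0.5, 2.8]
grip_width: 0.346
finger_force: 36.7
```

>>> jog_arm:
  linear:
    - [0.005, 0, 0]
    - [0.01, 0, 0]
    - [0.015, 0, 0]
    - [0.015, 0, 0]
  angular:
    - [0, 0, 0]
    - [0, 0, 0]
    - [0, 0, 0]
    - [0, 0, 0]
  fingers: [1, 1, 1, 1]

```text
time: 5.38
tool_pos: [0.5745, -0.1518, 0.0341]
orientation: [-3.137, 0.003, 1.673]
force: [-4.2, -3.8, 2.2]
grip_width: 0.344
finger_force: 36.7
```

>>> jog_arm:
  linear:
    - [0.005, 0, 0]
    - [0.01, 0, 0]
    - [0.015, 0, 0]
    - [0.015, 0, 0]
  angular:
    - [0, 0, 0]
    - [0, 0, 0]
    - [0, 0, 0]
    - [0, 0, 0]
  fingers: [1, 1, 1, 1]

```text
time: 5.72
tool_pos: [0.5741, -0.1503, 0.0341]
orientation: [-3.137, 0.005, 1.671]
force: [-4.6, -6.5, 2.7]
grip_width: 0.342
finger_force: 36.5
```

>>> jog_arm:
  linear:
    - [0.005, 0, 0]
    - [0.01, 0, 0]
    - [0.015, 0, 0]
    - [0.015, 0, 0]
  angular:
    - [0, 0, 0]
    - [0, 0, 0]
    - [0, 0, 0]
    - [0, 0, 0]
  fingers: [1, 1, 1, 1]

```text
time: 6.05
tool_pos: [0.5739, -0.1489, 0.0341]
orientation: [-3.137, 0.006, 1.67]
force: [-3.9, -8.3, 1.5]
grip_width: 0.344
finger_force: 36.5
```

Run:
```python
from h import *
import pickle
go([.5745,-.15,.034],1.672)
D={n:cam(n) for n in("top","side")};pickle.dump(D,open("d2.pkl","wb"))
a=D["top"]["img"][130:230,185:300];b=D["side"]["img"][200:270,180:300]
a=cv2.resize(a,(400,348),interpolation=cv2.INTER_CUBIC);b=cv2.resize(b,(400,233),interpolation=cv2.INTER_CUBIC);b=cv2.copyMakeBorder(b,0,115,0,0,0)
cv2.imwrite("pics/c2.png",np.hstack([a,b])[:,:,::-1])
```

```text
pos [ 0.5739 -0.1489  0.0341] rpy [-3.137  0.006  1.67 ] F [-3.9 -8.3  1.5] t 6.05 j [ 0.39  0.79 -0.29  1.77  0.36  0.64 -0.01]
lin [-0.006  0.003  0.001] ang [-0.004  0.006 -0.002]
```

View pics/c2.png

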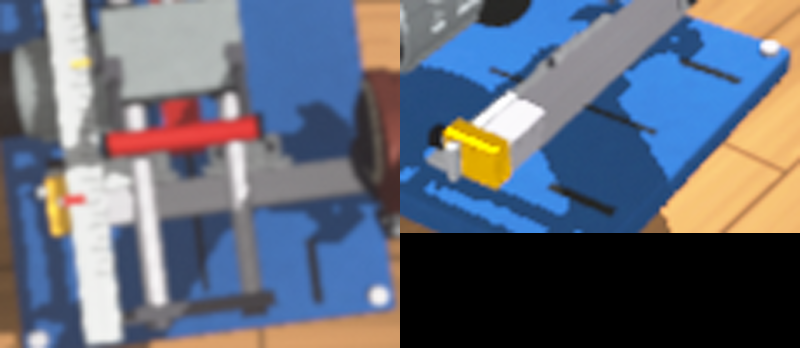

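The side crop shows the tube flat along the fence with its end at the yellow stop block, around (510,160). I'll push slightly more to confirm by feel.

>>> jog_arm:
  linear:
    - [0.005, 0, 0]
    - [0.01, 0, 0]
    - [0.015, 0, 0]
    - [0.015, 0, 0]
  angular:
    - [0, 0, 0]
    - [0, 0, 0]
    - [0, 0, 0]
    - [0, 0, 0]
  fingers: [1, 1, 1, 1]

```text
time: 6.48
tool_pos: [0.5739, -0.1489, 0.0342]
orientation: [-3.138, 0.01, 1.669]
force: [-3.0, -11.6, 0.5]
grip_width: 0.341
finger_force: 36.5
```

>>> jog_arm:
  linear:
    - [0.005, 0, 0]
    - [0.01, 0, 0]
    - [0.015, 0, 0]
    - [0.015, 0, 0]
  angular:
    - [0, 0, 0]
    - [0, 0, 0]
    - [0, 0, 0]
    - [0, 0, 0]
  fingers: [1, 1, 1, 1]

```text
time: 6.82
tool_pos: [0.5738, -0.1489, 0.0342]
orientation: [-3.138, 0.014, 1.667]
force: [-2.0, -16.0, -0.5]
grip_width: 0.344
finger_force: 36.6
```

>>> jog_arm:
  linear:
    - [-0.01, 0, 0]
    - [-0.02, 0, 0]
    - [-0.03, 0, 0]
    - [-0.03, 0, 0]
  angular:
    - [0, 0, 0]
    - [0, 0, 0]
    - [0, 0, 0]
    - [0, 0, 0]
  fingers: [1, 1, 1, 1]
  grip_force: 20

```text
time: 7.15
tool_pos: [0.5739, -0.1489, 0.0342]
orientation: [-3.137, 0.006, 1.669]
force: [-4.0, -7.3, 1.8]
grip_width: 0.342
finger_force: 36.6
```

>>> jog_arm:
  linear:
    - [0, 0, 0]
    - [0, 0, 0]
    - [0, 0, 0]
    - [0, 0, 0]
    - [0, 0, 0]
    - [0, 0, 0]
  angular:
    - [0, 0, 0]
    - [0, 0, 0]
    - [0, 0, 0]
    - [0, 0, 0]
    - [0, 0, 0]
    - [0, 0, 0]
  fingers: [0, 0, 0, 0, 0, 0]

```text
time: 7.65
tool_pos: [0.5762, -0.1429, 0.0344]
orientation: [3.141, -0.001, 1.672]
force: [-0.5, 1.1, -0.0]
grip_width: 0.997
finger_force: 0.0
```

Run:
```python
from h import *
import pickle
go([.5745,-.15,.034],1.672)
D={n:cam(n) for n in("top","side","wrist")};pickle.dump(D,open("d3.pkl","wb"))
b=D["side"]["img"][195:270,175:300];b=cv2.resize(b,(400,240),interpolation=cv2.INTER_CUBIC);b=cv2.copyMakeBorder(b,0,60,0,0,0)
a=cv2.resize(D["wrist"]["img"],(400,300),interpolation=cv2.INTER_CUBIC)
cv2.imwrite("pics/c3.png",np.hstack([a,b])[:,:,::-1])
```

```text
pos [ 0.5762 -0.1429  0.0344] rpy [ 3.141e+00 -1.000e-03  1.672e+00] F [-0.5  1.1 -0. ] t 7.65 j [ 0.39  0.79 -0.29  1.77  0.35  0.63 -0.01]
lin [-0.034 -0.012  0.002] ang [ 0.001 -0.     0.   ]
```

View pics/c3.png

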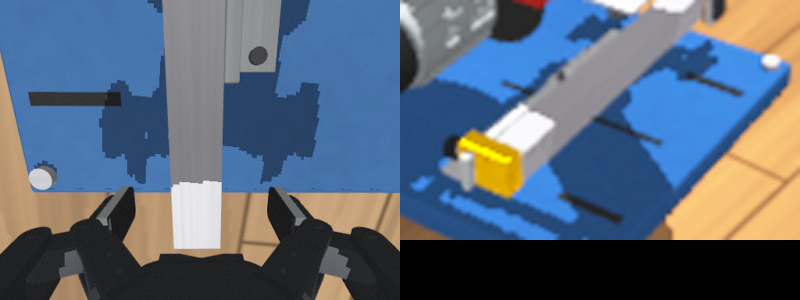

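Released. The wrist view shows the tube touching the fence end at (225,75) and free of both fingers. I'll check its parallelism from the same picture.

Run:
```python
from h import *
import pickle
c=pickle.load(open("d3.pkl","rb"))["wrist"]
hsv=cv2.cvtColor(c["img"],cv2.COLOR_RGB2HSV);H,S,V=[hsv[:,:,i].astype(int) for i in range(3)]
def fit(q,z):
    vx,vy,x0,y0=cv2.fitLine(np.array(q,np.float32),cv2.DIST_HUBER,0,.01,.01).ravel()
    a=onz(c,x0,y0,z);e=onz(c,x0+vx*40,y0+vy*40,z);d=(e-a)[:2];return a.round(4),np.degrees(np.arctan2(d[1],d[0])).round(2)
b=(H>100)&(H<125)&(S>100); w=S<60
q=[(u,np.where(b[200:260,u])[0].max()+200.5) for u in list(range(60,210,4))+list(range(300,480,4)) if b[200:260,u].any()]
print("base",fit(q,.025))
for nm,s in(("L",0),("R",1)):
    q=[]
    for v in range(10 if s==0 else 112,300,4):
        x=np.where(w[v,195:300])[0]+195
        if len(x)>20: q.append(((x.min()-.5) if s==0 else x.max()+.5,v))
    print(nm,fit(q,.055),fit(q,.025),q[0],q[-1])
go([.5762,-.1429,.2],1.672)
```

```text
base (array([ 0.5521, -0.1503,  0.025 ]), np.float64(5.82))
L (array([ 0.5526, -0.0915,  0.055 ]), np.float64(-83.97)) (array([ 0.5486, -0.0964,  0.025 ]), np.float64(-83.97)) (np.float64(207.5), 10) (np.float64(220.5), 298)
R (array([ 0.5848, -0.1112,  0.055 ]), np.float64(96.31)) (array([ 0.5888, -0.121 ,  0.025 ]), np.float64(96.31)) (np.float64(285.5), 112) (np.float64(282.5), 296)
pos [ 0.576  -0.1433  0.0343] rpy [ 3.141 -0.     1.672] F [ 0.7 -0.2 -0.2] t 7.8 j [ 0.39  0.79 -0.29  1.77  0.35  0.63 -0.01]
lin [ 0.002  0.002 -0.828] ang [ 0. -0. -0.]
```

>>> jog_arm:
  linear:
    - [0, 0, -0.1]
    - [0, 0, -0.25]
    - [0, 0, -0.45]
    - [0, 0, -0.65]
    - [0, 0, -0.85]
    - [0, 0, -1]
    - [0, 0, -1]
  angular:
    - [0, 0, 0]
    - [0, 0, 0]
    - [0, 0, 0]
    - [0, 0, 0]
    - [0, 0, 0]
    - [0, 0, 0]
    - [0, 0, 0]
  fingers: [0, 0, 0, 0, 0, 0, 0]

```text
time: 8.38
tool_pos: [0.5801, -0.1436, 0.2421]
orientation: [3.127, 0.004, 1.672]
force: [0.9, 0.5, 0.4]
grip_width: 1.002
finger_force: 0.0
```

>>> jog_arm:
  linear:
    - [0, 0, -0.2]
    - [0, 0, -0.4]
    - [0, 0, -0.6]
    - [0, 0, -0.75]
    - [0, 0, -0.75]
  angular:
    - [0, 0, 0]
    - [0, 0, 0]
    - [0, 0, 0]
    - [0, 0, 0]
    - [0, 0, 0]
  fingers: [0, 0, 0, 0, 0]

```text
time: 8.8
tool_pos: [0.5786, -0.1432, 0.3916]
orientation: [3.128, 0.004, 1.672]
force: [0.3, 1.0, 0.5]
grip_width: 1.0
finger_force: 0.0
```

Run:
```python
from h import *
import pickle
D=pickle.load(open("d0.pkl","rb"))
print(tri([(D["top"],237.8,169.4),(D["side"],223.4,141.4)]),onz(D["top"],237.8,169.4,.30))
c=cam("wrist");pickle.dump(c,open("w4.pkl","wb"))
go([.576,.02,.37],1.672)
cv2.imwrite("pics/w4.png",cv2.resize(c["img"][:,:,::-1],(800,600),interpolation=cv2.INTER_CUBIC))
```

```text
[0.5721091  0.01857003 0.29129291] [0.57230093 0.01944954 0.3       ]
pos [ 0.5773 -0.1432  0.3879] rpy [3.134e+00 2.000e-03 1.672e+00] F [1.8 0.1 0. ] t 8.85 j [ 0.45  0.45 -0.42  1.31  0.18  1.41  0.15]
lin [0.813 0.075 0.089] ang [ 0.007  0.002 -0.   ]
```

View pics/w4.png

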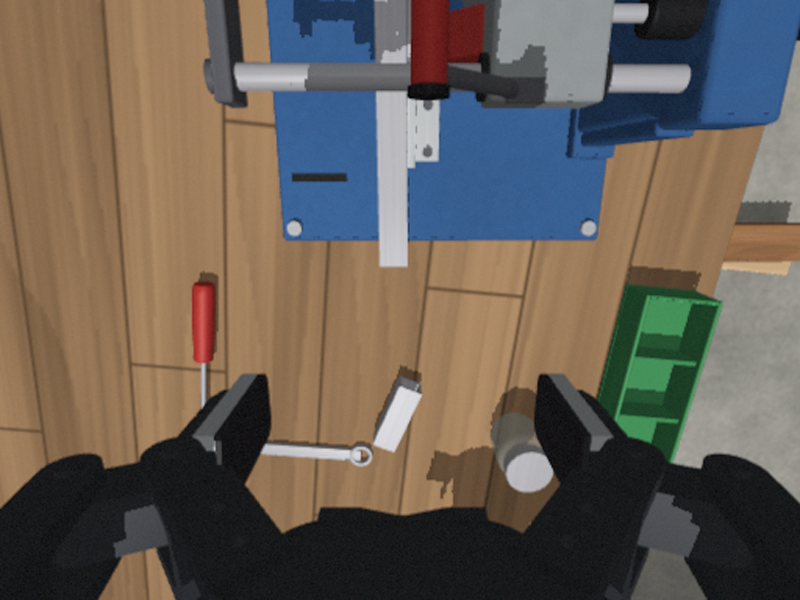

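The wrist view shows the tube still parallel to the base and the end of the red bar at (412–447, 95), axis column about 429. The top and side views put the bar's middle at (0.572, 0.019).

Run:
```python
from h import *
import pickle
c=pickle.load(open("w4.pkl","rb"))
for v in(20,60,90): print(onz(c,429.5*.64,v*.64,.293))
go([.575,.02,.36],1.672)
```

```text
[ 0.57888615 -0.00305152  0.293     ]
[ 0.58090681 -0.01996527  0.293     ]
[ 0.5824835  -0.03316282  0.293     ]
pos [ 0.5773 -0.1432  0.3879] rpy [3.134e+00 2.000e-03 1.672e+00] F [1.8 0.1 0. ] t 8.85 j [ 0.45  0.45 -0.42  1.31  0.18  1.41  0.15]
lin [0.813 0.07  0.139] ang [ 0.007  0.002 -0.   ]
```

>>> jog_arm:
  linear:
    - [0.2, 0.02, 0]
    - [0.4, 0.03, 0]
    - [0.6, 0.05, 0]
    - [0.8, 0.06, 0.05]
    - [0.8, 0.06, 0.1]
    - [0.8, 0.06, 0.1]
    - [0.8, 0.06, 0.1]
  angular:
    - [0, 0, 0]
    - [0, 0, 0]
    - [0, 0, 0]
    - [0, 0, 0]
    - [0, 0, 0]
    - [0, 0, 0]
    - [0, 0, 0]
  fingers: [0, 0, 0, 0, 0, 0, 0]

```text
time: 9.43
tool_pos: [0.5709, 0.016, 0.3623]
orientation: [-3.137, 0.001, 1.672]
force: [-0.0, -0.1, 0.3]
grip_width: 0.997
finger_force: 0.0
```

Run:
```python
from h import *
go([.575,.02,.274],1.672)
```

```text
pos [0.5709 0.016  0.3623] rpy [-3.137e+00  1.000e-03  1.672e+00] F [-0.  -0.1  0.3] t 9.43 j [ 0.22  0.42 -0.45  1.42  0.19  1.34 -0.14]
lin [0.018 0.024 0.442] ang [-0.004  0.001 -0.   ]
```

>>> jog_arm:
  linear:
    - [0.02, 0.02, 0.05]
    - [0.02, 0.02, 0.15]
    - [0.02, 0.02, 0.25]
    - [0.02, 0.02, 0.35]
    - [0.02, 0.02, 0.44]
    - [0.02, 0.02, 0.44]
    - [0.02, 0.02, 0.44]
  angular:
    - [0, 0, 0]
    - [0, 0, 0]
    - [0, 0, 0]
    - [0, 0, 0]
    - [0, 0, 0]
    - [0, 0, 0]
    - [0, 0, 0]
  fingers: [0, 0, 0, 0, 0, 0, 0]

```text
time: 10.02
tool_pos: [0.5751, 0.0198, 0.2753]
orientation: [-3.139, 0.0, 1.669]
force: [-0.3, -0.4, 0.7]
grip_width: 1.002
finger_force: 0.0
```

>>> jog_arm:
  linear:
    - [0, 0, 0]
    - [0, 0, 0]
    - [0, 0, 0]
    - [0, 0, 0]
    - [0, 0, 0]
    - [0, 0, 0]
    - [0, 0, 0]
    - [0, 0, 0]
  angular:
    - [0, 0, 0]
    - [0, 0, 0]
    - [0, 0, 0]
    - [0, 0, 0]
    - [0, 0, 0]
    - [0, 0, 0]
    - [0, 0, 0]
    - [0, 0, 0]
  fingers: [1, 1, 1, 1, 1, 1, 1, 1]
  grip_force: 60

```text
time: 10.68
tool_pos: [0.5763, 0.0214, 0.2771]
orientation: [3.139, -0.0, 1.672]
force: [2.1, -0.2, 2.7]
grip_width: 0.188
finger_force: 58.6
```

Run:
```python
from h import *
import pickle
go([.575,.02,.274],1.672)
D={n:cam(n) for n in("top","side","wrist")};pickle.dump(D,open("d5.pkl","wb"))
b=D["side"]["img"][120:250,120:300];b=cv2.resize(b,(400,289),interpolation=cv2.INTER_CUBIC);b=cv2.copyMakeBorder(b,0,11,0,0,0)
a=cv2.resize(D["wrist"]["img"],(400,300),interpolation=cv2.INTER_CUBIC)
cv2.imwrite("pics/c5.png",np.hstack([a,b])[:,:,::-1])
```

```text
pos [0.5763 0.0214 0.2771] rpy [ 3.139 -0.     1.672] F [ 2.1 -0.2  2.7] t 10.68 j [ 0.2   0.49 -0.44  1.57  0.22  1.13 -0.18]
lin [-0.006 -0.007  0.016] ang [ 0.003 -0.    -0.   ]
```

View pics/c5.png

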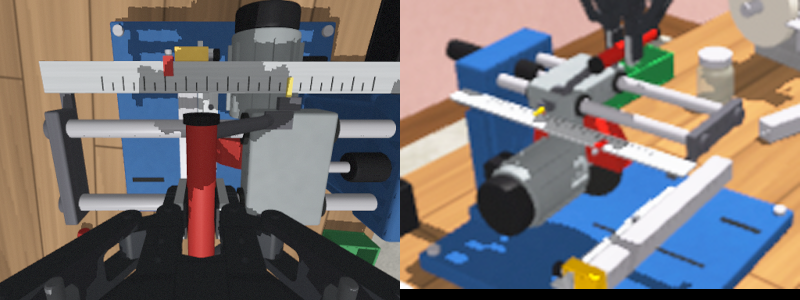

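The fingers hold the bar. In the wrist view the pointer is at about (290,85) and the red rider at (168,66), half-scale, so I'll measure the distance from this view.

```bash
cat >> h.py <<'E'
def gap(c):
    h=cv2.cvtColor(c["img"],cv2.COLOR_RGB2HSV);H,S,V=[h[:,:,i].astype(int) for i in range(3)]
    O={}
    for nm,m in(("red",((H<8)|(H>172))&(S>120)&(V>60)),("yel",(H>20)&(H<33)&(S>120)&(V>80))):
        n,l,s,ce=cv2.connectedComponentsWithStats(m.astype(np.uint8))
        for i in range(1,n):
            if s[i,4]>=15 and s[i,4]<800 and ce[i][1]<190:
                p=onz(c,s[i,0]+s[i,2]/2-.5,ce[i][1],.219); a=.1012
                d=p[:2]-[.6022,.0215]; print(nm,s[i].tolist(),"x_s",round(d[0]*np.cos(a)+d[1]*np.sin(a),4),"y_s",round(-d[0]*np.sin(a)+d[1]*np.cos(a),4))
E
python3 -c "
from h import *;import pickle
gap(pickle.load(open('d5.pkl','rb'))['wrist'])"
```

```text
red [209, 71, 13, 27, 314] x_s -0.0532 y_s 0.0901
yel [223, 60, 44, 18, 764] x_s -0.0338 y_s 0.0992
yel [366, 99, 9, 25, 159] x_s 0.0504 y_s 0.0725
```

>>> jog_arm:
  linear:
    - [0, -0.04, 0]
    - [0, -0.1, 0]
    - [0, -0.16, 0]
    - [0, -0.22, 0]
    - [0, -0.28, 0]
    - [0, -0.34, 0]
    - [0, -0.4, 0]
    - [0, -0.44, 0]
    - [0, -0.47, 0]
    - [0, -0.47, 0]
  angular:
    - [0, 0, 0]
    - [0, 0, 0]
    - [0, 0, 0]
    - [0, 0, 0]
    - [0, 0, 0]
    - [0, 0, 0]
    - [0, 0, 0]
    - [0, 0, 0]
    - [0, 0, 0]
    - [0, 0, 0]
  fingers: [1, 1, 1, 1, 1, 1, 1, 1, 1, 1]

```text
time: 11.67
tool_pos: [0.4843, 0.0122, 0.2771]
orientation: [3.133, -0.001, 1.672]
force: [9.6, 0.7, -3.0]
grip_width: 0.191
finger_force: 59.4
```

>>> jog_arm:
  linear:
    - [0, 0, 0]
    - [0, 0, 0]
    - [0, 0, 0]
  angular:
    - [0, 0, 0]
    - [0, 0, 0]
    - [0, 0, 0]
  fingers: [1, 1, 1]

```text
time: 11.92
tool_pos: [0.4858, 0.0124, 0.2771]
orientation: [3.132, -0.001, 1.672]
force: [9.8, 1.2, -2.8]
grip_width: 0.185
finger_force: 59.5
```

```bash
python3 -c "
from h import *;import pickle
go([.575,.02,.274],1.672)
c=cam('wrist');gap(c);pickle.dump(c,open('w6.pkl','wb'))
cv2.imwrite('pics/w6.png',cv2.resize(c['img'][40:190,120:420,::-1],(800,400),interpolation=cv2.INTER_CUBIC))"
```

```text
pos [0.4858 0.0124 0.2771] rpy [ 3.132e+00 -1.000e-03  1.672e+00] F [ 9.8  1.2 -2.8] t 11.92 j [ 0.27  0.34 -0.46  1.81  0.17  1.02 -0.16]
lin [-0.007  0.448  0.02 ] ang [ 0.01  -0.001 -0.   ]
red [344, 72, 17, 26, 352] x_s -0.0538 y_s 0.0901
yel [365, 100, 9, 25, 159] x_s -0.0406 y_s 0.0725
```

View pics/w6.png

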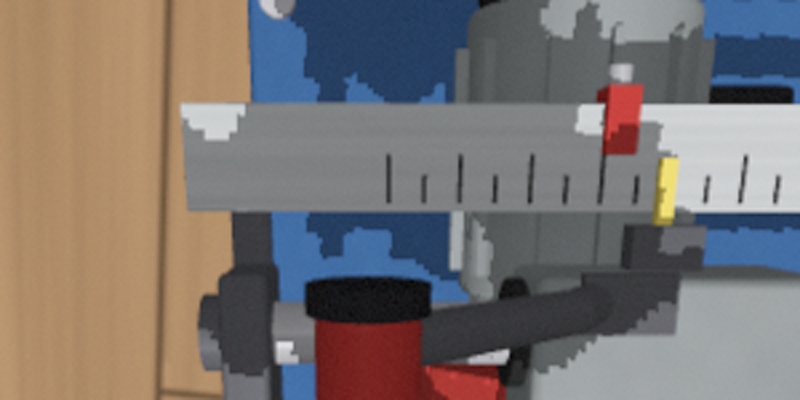

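The rider's inner edge spans (603–638, 153) and the pointer tip (660–679, 157) in the crop, so about 12.5 mm remain.

>>> jog_arm:
  linear:
    - [0, -0.02, 0]
    - [0, -0.04, 0]
    - [0, -0.062, 0]
    - [0, -0.062, 0]
    - [0, -0.062, 0]
    - [0, -0.062, 0]
    - [0, -0.062, 0]
  angular:
    - [0, 0, 0]
    - [0, 0, 0]
    - [0, 0, 0]
    - [0, 0, 0]
    - [0, 0, 0]
    - [0, 0, 0]
    - [0, 0, 0]
  fingers: [1, 1, 1, 1, 1, 1, 1]

```text
time: 12.55
tool_pos: [0.4737, 0.0112, 0.2771]
orientation: [3.131, -0.001, 1.672]
force: [10.5, 1.2, -2.5]
grip_width: 0.191
finger_force: 59.5
```

```bash
python3 -c "
from h import *;import pickle
go([.575,.02,.274],1.672)
c=cam('wrist');gap(c);D={n:cam(n) for n in('top','side')};pickle.dump(D,open('d7.pkl','wb'))
a=cv2.resize(c['img'][40:140,300:420],(480,400),interpolation=cv2.INTER_CUBIC)
b=cv2.resize(D['side']['img'][190:270,170:230],(300,400),interpolation=cv2.INTER_CUBIC)
cv2.imwrite('pics/c7.png',np.hstack([a,b])[:,:,::-1])"
```

```text
pos [0.4737 0.0112 0.2771] rpy [ 3.131e+00 -1.000e-03  1.672e+00] F [10.5  1.2 -2.5] t 12.55 j [ 0.28  0.32 -0.47  1.84  0.17  1.01 -0.15]
lin [-0.007  0.508  0.021] ang [ 0.01  -0.001 -0.   ]
red [361, 72, 19, 26, 358] x_s -0.054 y_s 0.0903
yel [365, 100, 9, 24, 159] x_s -0.0527 y_s 0.0726
```

View pics/c7.png

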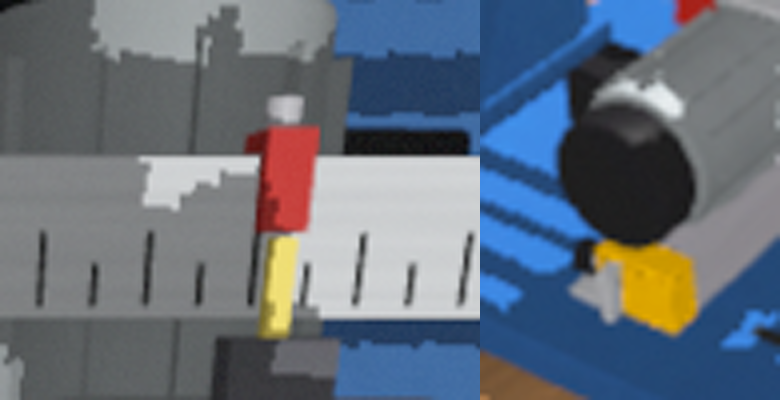

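The pointer tip, centred at about 284, is directly under the rider's inner edge, centred at about 282, so they are within 1 mm. The tube end is still at the stop. I'll hold briefly, then hand in.

>>> jog_arm:
  linear:
    - [0, -0.002, 0]
    - [0, -0.002, 0]
    - [0, -0.002, 0]
    - [0, -0.002, 0]
    - [0, -0.002, 0]
    - [0, -0.002, 0]
    - [0, -0.002, 0]
    - [0, -0.002, 0]
    - [0, -0.002, 0]
    - [0, -0.002, 0]
  angular:
    - [0, 0, 0]
    - [0, 0, 0]
    - [0, 0, 0]
    - [0, 0, 0]
    - [0, 0, 0]
    - [0, 0, 0]
    - [0, 0, 0]
    - [0, 0, 0]
    - [0, 0, 0]
    - [0, 0, 0]
  fingers: [1, 1, 1, 1, 1, 1, 1, 1, 1, 1]

```text
time: 13.53
tool_pos: [0.4737, 0.0112, 0.2771]
orientation: [3.13, -0.001, 1.672]
force: [9.7, 0.2, -3.3]
grip_width: 0.187
finger_force: 59.4
```

```bash
python3 -c "
from h import *
gap(cam('wrist'));print(r.job_done())"
```

```text
red [361, 72, 19, 26, 358] x_s -0.0539 y_s 0.0903
yel [365, 100, 8, 25, 161] x_s -0.053 y_s 0.0724
the job is handed in; nothing more can be done
None
```

The job is handed in at about 13.6 s: the tube is against the fence and length stop and let go (about 16 N peak push felt), and the handle is held with the pointer measured about 1 mm from the rider's middle; the judge's verdict was not shown.

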